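Lock out the tripped thread winder and hold its reset down

TASK

The thread winder with the red lamp has tripped. Clip the red spring clamp well down onto its upright steel lock tab and let go of it, so that the winder cannot start; only then take the blue stylus out of the wooden block, reach its tip through the yellow-ringed hole in the same winder and press the recessed reset button fully down. Finish while still holding the stylus in the gripper with the button held down; leave the clamp on the tab, keep off the winder with the green lamp, and do not move the other things on the table.

Things in the scene. Friction and masses are not known exactly. Their poses are not given: they have to be found in the camera images.
- winder_red: Tripped winder, red lamp, cream spool: white box 110 x 200 mm (its x, y; plinth 116 x 206), fixed, deck 48 mm above the table. Origin: centre of underside. On the deck along y: spool at +66 mm (42 mm wide, top up to 120 mm above the table), upright steel lock tab at +5 mm, yellow-ringed reset hole at -65 mm; lamp 18 mm wide, 12 mm tall at x -36, y -20 mm.
- winder_green: Winder to leave alone, green lamp, beige spool: white box 110 x 200 mm (its x, y; plinth 116 x 206), fixed, deck 48 mm above the table. Origin: centre of underside. On the deck along y: spool at +66 mm (42 mm wide, top up to 120 mm above the table), upright steel lock tab at +5 mm, yellow-ringed reset hole at -65 mm; lamp 18 mm wide, 12 mm tall at x -36, y -20 mm.
- winder_red_tab (a point): Centre of the top edge of the red-lamp winder's lock tab, axes as the winder's. The tab is 5 mm thick along x, 24 mm long along y, and stands 22 mm above the deck.
- winder_red_hole (a point): Centre of the red-lamp winder's reset hole at deck height (48 mm above the table), axes as the winder's. The hole is round, 12 mm wide, vertical; the yellow ring round it is 22 mm wide and 1.5 mm high with a 13 to 15 mm opening. The top of the red button, 9.6 mm wide, lies 18 mm below the deck.
- winder_red_button (a joint): Travel of the red-lamp winder's reset button, m: 0 released, 0.005 fully down. Sprung: it starts to give at 1.5 N and takes 4 N to go fully down; it returns when let go.
- winder_green_button (a joint): The same for the green-lamp winder (not to be pressed).
- clamp: Red plastic spring clamp with black ribs, loose, 60 g, standing on its shut jaw tips, two tails up; 24 to 28 mm wide along its x, 71 mm tall. Origin: between the jaw tips; z up to the tails; jaws open along y. Hinge along x, 34 mm above the tips. Tails reach from 38 to 70 mm above the tips; grip them from above, along y, at point clamp_tails.
- clamp_mouth (a point): Midway between the clamp's jaw tips (its origin), axes as the clamp's. Squeezed fully, both jaws swing out evenly: the mouth is 20 mm wide at the tips, 13 mm wide 16 mm further up, and 26 mm deep. With the tips 4 mm above the winder's deck it is 18 mm down over the tab.
- clamp_tails (a point): Grip point midway between the clamp's tails, 59 mm above the jaw tips. Here the tails measure 44 mm over their outsides (along y) when shut, 50 mm at their top; 30 mm squeezed to the stop, where their outer faces are parallel. Squeezing takes 5 N at first and 9 N at the stop; grip with 20 N or more.
- clamp_a (a joint): Swing of each clamp jaw, rad: 0 shut, about 0.06 when closed on the 5 mm tab, 0.28 squeezed fully open.
- tool_block: Wooden block, 62 x 62 x 50 mm, fixed, origin at the centre of its underside, with a 7.5 mm vertical hole in the middle in which the stylus stands.
- stylus: Stylus, 30 g, standing point down in the block: a round steel pin 5 mm thick and 45 mm long with a rounded tip, above it a square blue handle 13 x 13 x 75 mm whose shoulder rests on the block's top (handle from 50 to 125 mm above the table). Origin: the tip; z points up to the handle; x and y are square to the handle's faces.
- stylus_handle (a point): Middle of the stylus's handle, 82.5 mm from the tip.
- red_cone: Bystander: cone of red thread, 43 mm wide, 80 mm tall, loose, origin at the centre of its underside.
- plum_cone: Bystander: cone of plum thread, 41 mm wide, 75 mm tall, loose, origin at the centre of its underside.
- round_tin: Bystander: small round grey tin with a black lid, 48 mm wide, 20 mm tall, loose, origin at the centre of its underside.
- pink_spool: Bystander: spool of pink thread, 33 mm wide, 52 mm tall, loose, origin at the centre of its underside.
- wax: Bystander: round yellow cake of beeswax, 34 mm wide, 12 mm tall, loose, origin at the centre of its underside.

How it is judged (in metres and radians):
On the way, in this order (a step that is already met when the one before it is completed fails the run):
1. the clamp sits on the red-lamp winder's lock tab, let go (z of clamp_mouth in the frame of winder_red_tab below -0.008 m and x of clamp_mouth in the frame of winder_red_tab between -0.006 and 0.006 m and y of clamp_mouth in the frame of winder_red_tab between -0.014 and 0.014 m and value of joint clamp_a between 0.03 and 0.14 rad and contact force between clamp and winder_red above 1 N and angle between clamp's own z axis and vertical below 0.3 rad and contact force between each of the fingers, the arm and clamp below 0.1 N and linear speed of clamp below 0.03 m/s), for 0.2 s.
2. the stylus, in the gripper, holds the reset button down (value of joint winder_red_button above 0.0038 m and contact force between stylus and winder_red_button above 1.5 N and contact force between the fingers and stylus above 1 N and distance between the grasp point and stylus_handle below 0.042 m and horizontal distance between stylus and winder_red_hole below 0.006 m and angle between stylus's own z axis and vertical below 0.3 rad), for 0.3 s.
At the end, for the whole second after the job is handed in: Clamp shut on the red-lamp winder's tab, tips 8 mm or more below its top edge, within 6 mm across and 14 mm along it, tilt under 0.3 rad, untouched, at rest; stylus held by its handle, upright within 0.3 rad, tip in the hole, pressing the button (over 1.5 N) at least 3.8 of 5 mm down (all of step 1 and all of step 2); the arm keeps its last pose, push and grip.
It fails at once if the reset button is pressed before the clamp is on the lock tab (value of joint winder_red_button above 0.002 m and not (z of clamp_mouth in the frame of winder_red_tab below -0.008 m and x of clamp_mouth in the frame of winder_red_tab between -0.006 and 0.006 m and y of clamp_mouth in the frame of winder_red_tab between -0.014 and 0.014 m and value of joint clamp_a between 0.03 and 0.14 rad and contact force between clamp and winder_red above 1 N and angle between clamp's own z axis and vertical below 0.3 rad)).
It fails at once if the green-lamp winder is pushed about or its button is pressed (value of joint winder_green_button above 0.002 m or contact force between any of the arm, the fingers, clamp, stylus and winder_green above 2 N).
It fails at once if a bystander is moved by more than 20 mm (distance of any of red_cone, plum_cone, round_tin, pink_spool, wax from where it was at the start of the episode above 0.02 m).
It also fails if it takes over 64 s, if anything falls off the work surface, if the arm or the gripper's body presses on something with over 40 N, if the wrist force passes 120 N, or if a joint passes its speed limit or range.

ROBOT

A 7-joint arm with a two-finger parallel gripper is mounted at the origin on a cart in front of the work surface, level with it; the furniture and walls round the work are solid. World frame = base frame: x ahead of the robot, y to its left, z up, the work surface at z = 0. Lengths are in mm, angles in rad, forces in N, time in s.
With the tool pointing down it reaches from about 425 to 825 mm from the base axis. Payload 3.6 kg.
Tool frame: the origin (TCP) lies on the centre line of the jaws, within the pads' length; the fingertips stand 19 mm ahead of it and the grasp point (between the pads) is the TCP (tip_extent is the distance from the TCP to the fingertips, in mm); z points along the fingers, y is the line along which they close (so a half turn about z gives the same grasp; the last joint's range is limited). The gripper opens to 93 mm and grips with 3 to 60 N. Pads are 15 mm wide; open, the fingers measure 128 mm over their backs; the gripper's body (75 mm by 188 mm) begins 65 mm behind the grasp point.
Start: joints at [-0.026, 0.615, -0.013, 1.423, 0.008, 1.103, -0.04], TCP at [649.97, 0.024, 205.94] pointing down, gripper open.
Joint ranges: [-3.12, 3.12], [-0.3, 2.06], [-1.34, 1.32], [0.26, 2.42], [-1.36, 4.5], [0.01, 1.98], [-2.84, 2.84]. Speed limits (rad/s): [2.79, 2.79, 3.14, 3.14, 3.14, 3.14, 3.14].

INTERFACE

Orientations are given as a 3x3 rotation matrix whose columns are the frame's x, y, z axes.
In Python, from bench import sense, read_camera, sign_off, tip_extent gives the robot as it stands.
- The arm moves only by the shell command python3 -m inch 'ROWS'. ROWS is JSON, one flat list of numbers, 7 for each row, row after row: the shift along the tool's x, y, z in m, then the turn, a rotation vector about the tool's x, y, z in degrees, then the finger opening in m, from 0 to 0.093. In form: [dx, dy, dz, wx, wy, wz, grip, dx, dy, dz, wx, wy, wz, grip, ...]. A call has 1 to 8 rows; each row is the pose to reach, as a shift and turn from the pose commanded when the call began, along the tool's axes at that moment; what a row does not reach only later rows make up. A row lasts 1/12 s, in which the tool goes at most 41.7 mm and 7.16 degrees, less where a joint would pass 70% of its speed; a pose out of reach is approached as far as the arm can. A call with a gripper value outside its range is refused whole. The fingers move at their own pace and stop on an object; the grip force is fixed at half the most. Time passes only in rows, so rows that repeat a pose let the fingers close. It gives the time, the measured TCP pose, the force, the opening and the grip force at its end, in the units of the state.
- sense(): the state, without advancing time (a new reading comes with each control period).
- read_camera(name): name is "scene" or "side" or "wrist"; returns a dict with "img" (384x512x3 uint8, red, green, blue), "z_map" (384x512 float32, mm along the optical axis (not along the pixel's ray), 0 where there is no reading), "vfov" (degrees; the focal length in pixels is half the picture's height over the tangent of half this angle, whatever the lens; pixels are square), "cx", "cy" (the principal point, pixels), "k1" (the pictures are not rectified: a ray, as slopes to the right and down, at radius r is drawn at 1 + k1 r^2 times it, then the intrinsics apply), "eye" and "attitude" of the camera in the world; the wrist camera has in their place "tool_from_camera" (4x4, takes a point from camera to tool coordinates, whose origin is the TCP and whose axes are the flange's). Camera axes: x right, y up, looking along -z (the intrinsics and any distortion apply to the point x, -y, -z); pixel columns grow to the right and rows downward; lengths in mm; the calibration is good to about 2 mm. A picture is of the moment at which its call begins: read the wrist's pose just before it.
- sign_off(): hands the job in; it is judged then, once.
The state is a dict: "time_s": time; "q": joint angles; "qvel": joint speeds; "tau": joint torques, N m; "tcp_pos": TCP position; "tool_rot": TCP orientation; "force": force on the tool from outside, world axes, zero at the start; "ft_torque": the same for the moment, N m; "finger_gap": opening from 0.0 (shut) to 1.0 (fully open); "grasp_force": force on a finger pad.
Only numpy, scipy, OpenCV 4.12 (cv2) and the standard library are available. Lean on these libraries where they do the work, as an engineer would, in place of code of your own. Each camera call takes 0.05 s, during which the arm holds its last target. There are 200 camera calls.

## Working session

There is one attempt and no reset: what is moved stays moved. The work goes in short steps, Python scripts to look and compute and a shell command to move; the robot and the scene stay as the last step left them, time stands still between calls to the robot, and variables do not carry over. Pictures are saved under pics/ and viewed, at most 13 in all, crops included, and the job is handed in when it is done.

```bash
ls; mkdir -p pics; cat > h.py <<'E'
import numpy as np, cv2
from bench import sense, read_camera
def cam(n):
    s=sense(); c=read_camera(n); c['s']=s
    if n=='wrist':
        T=np.eye(4); T[:3,:3]=s['tool_rot']; T[:3,3]=s['tcp_pos']; c['T']=T@np.array(c['tool_from_camera'])
    else:
        T=np.eye(4); T[:3,:3]=c['attitude']; T[:3,3]=c['eye']; c['T']=T
    c['f']=192/np.tan(np.radians(c['vfov'])/2); return c
def rays(c,uv):
    uv=np.float64(uv).reshape(-1,2); K=np.array([[c['f'],0,c['cx']],[0,c['f'],c['cy']],[0,0,1.]])
    p=cv2.undistortPoints(uv.reshape(-1,1,2),K,np.array([c['k1'],0,0,0.])).reshape(-1,2)
    return np.c_[p[:,0],-p[:,1],-np.ones(len(p))]
def at_z(c,uv,z):   # intersect with world plane z
    d=rays(c,uv)@c['T'][:3,:3].T; e=c['T'][:3,3]; return e+d*((z-e[2])/d[:,2])[:,None]
def at_d(c,uv):     # by depth map
    uv=np.array(uv).reshape(-1,2); d=np.array([c['z_map'][int(round(v)),int(round(u))] for u,v in uv])
    return (rays(c,uv)*d[:,None])@c['T'][:3,:3].T+c['T'][:3,3]
def cloud(c):
    v,u=np.mgrid[:384,:512]; uv=np.c_[u.ravel(),v.ravel()]
    P=(rays(c,uv)*c['z_map'].reshape(-1,1))@c['T'][:3,:3].T+c['T'][:3,3]
    return P.reshape(384,512,3)
def save(c,name,crop=None,s=1):
    im=c['img'][...,::-1]
    if crop: u0,v0,u1,v1=crop; im=im[v0:v1,u0:u1]
    cv2.imwrite('pics/'+name,cv2.resize(im,None,fx=s,fy=s,interpolation=cv2.INTER_CUBIC))
E
python3 - <<'E'
from h import *
import pickle
a=cam('scene');b=cam('side');w=cam('wrist');pickle.dump((a,b,w),open('c0.pkl','wb'))
im=np.vstack([a['img'],b['img']])[...,::-1]
im=np.hstack([a['img'],b['img']])[...,::-1]
cv2.imwrite('pics/a.png',cv2.resize(a['img'][...,::-1],(800,600)))
cv2.imwrite('pics/b.png',np.ascontiguousarray(b['img'][...,::-1]));cv2.imwrite('pics/w.png',w['img'][...,::-1])
for c in(a,b,w):print(c['T'].round(3),c['vfov'],c['cx'],c['cy'],c['k1'])
print(sense())
E
```

```text
pics
[[ 7.40000e-01  3.59000e-01 -5.70000e-01 -1.52790e+01]
 [-6.73000e-01  3.72000e-01 -6.40000e-01 -6.57381e+02]
 [-1.80000e-02  8.56000e-01  5.16000e-01  5.98633e+02]
 [ 0.00000e+00  0.00000e+00  0.00000e+00  1.00000e+00]] 54.380254119726445 258.8795674435185 190.96304043950855 -0.007952605329477488
[[-9.35000e-01  2.17000e-01 -2.81000e-01  2.71272e+02]
 [-3.55000e-01 -6.13000e-01  7.06000e-01  7.05816e+02]
 [-1.90000e-02  7.60000e-01  6.50000e-01  7.50784e+02]
 [ 0.00000e+00  0.00000e+00  0.00000e+00  1.00000e+00]] 51.40053656384106 251.3738196120225 195.37701955191537 -0.08347307223353649
[[ 1.00000e+00 -0.00000e+00  2.00000e-03  6.50539e+02]
 [-0.00000e+00  9.61000e-01  2.78000e-01  7.65510e+01]
 [-2.00000e-03 -2.78000e-01  9.61000e-01  3.84036e+02]
 [ 0.00000e+00  0.00000e+00  0.00000e+00  1.00000e+00]] 62.390538971554356 251.72408767168992 188.7456585370902 -0.08944342932571336
{'time_s': 0.15, 'q': array([-0.02648874,  0.61568377, -0.01262702,  1.42454723,  0.00811207,
        1.10342176, -0.04039293]), 'qvel': array([-0.00250805, -0.00233721, -0.00022436, -0.00364592, -0.00016589,
        0.00022999, -0.00132939]), 'tau': array([ 1.13936116e-03, -4.59350109e+01,  2.09416850e-01, -1.65943640e+01,
       -6.11101720e-02,  1.81601685e-02,  1.63591380e-04]), 'tcp_pos': array([6.49350729e+02, 8.96691316e-03, 2.05050495e+02]), 'tool_rot': array([[-7.39561645e-05,  9.99997978e-01, -2.00971646e-03],
       [ 9.99999997e-01,  7.39083817e-05, -2.38501463e-05],
       [-2.37015631e-05, -2.00971822e-03, -9.99997980e-01]]), 'force': array([-0.83635855,  0.41728602,  0.28869138]), 'ft_torque': array([-0.00665062, -0.00279651,  0.00298305]), 'grasp_force': 0.0, 'finger_gap': 0.9979915650582046}
```

View pics/a.png

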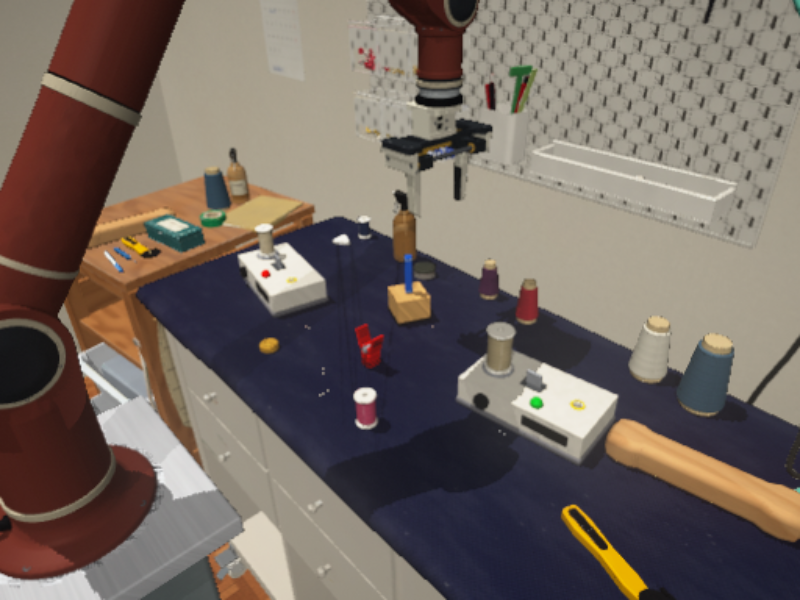

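View pics/w.png

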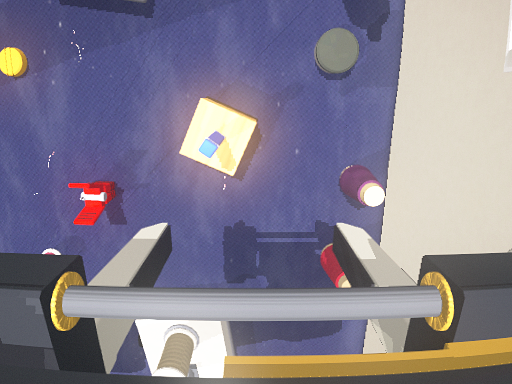

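The scene view shows the red winder at (280,275), the clamp at (370,345), the block and stylus at (410,300) and the green winder at (540,400). In the wrist view the clamp is at (93,197) and the block at (219,137). Next I'll measure these and look at the side view.

```bash
python3 - <<'E'
from h import *
import pickle
cs=pickle.load(open('c0.pkl','rb'))
for n,c in zip(('scene','side','wrist'),cs):
    P=cloud(c); h=cv2.cvtColor(c['img'],cv2.COLOR_RGB2HSV); x,y,z=P[...,0],P[...,1],P[...,2]
    H,S,V=h[...,0],h[...,1],h[...,2]; ok=(c['z_map']>0)&(x>350)&(x<900)&(abs(y)<450)
    def rep(l,m,rect=False):
        m=m&ok
        nl,lab,st,_=cv2.connectedComponentsWithStats(m.astype(np.uint8))
        for i in range(1,nl):
            if st[i,4]>25:
                q=P[lab==i]; print(n,l,st[i].tolist(),'med',np.median(q,0).round(1),'p2',np.percentile(q,3,0).round(1),'p98',np.percentile(q,97,0).round(1), cv2.minAreaRect(q[:,:2].astype(np.float32)) if rect else '')
    rep('blocktop',(H>8)&(H<25)&(S>80)&(abs(z-50)<5),True)
    rep('blue',(H>100)&(H<120)&(S>150)&(V>90)&(z>55)&(z<135))
    rep('red',((H<6)|(H>174))&(S>170)&(z>3)&(z<140))
    rep('deck',(S<40)&(V>120)&(abs(z-48)<5),True)
    rep('yellow',(H>20)&(H<33)&(S>120)&(z>35)&(z<60))
    t=ok&(S>60)&(H>110)&(H<130)&(V<80)&(abs(z)<15); print('table z',np.median(z[t]))
save(cs[1],'side.png',(0,60,400,360),2)
E
```

```text
scene blocktop [252, 153, 14, 5, 37] med [745.8 197.7  49.9] p2 [735.9 189.9  45.4] p98 [772.5 219.7  54.7] ((750.1728515625, 199.23504638671875), (20.510238647460938, 45.042213439941406), 53.43001174926758)
scene blocktop [248, 180, 27, 16, 248] med [603.7  28.   51.5] p2 [574.1   0.   45.6] p98 [642.   69.8  53.5] ((610.24658203125, 36.24071502685547), (65.72258758544922, 62.833396911621094), 64.85295867919922)
scene blue [259, 167, 5, 19, 76] med [607.1  32.2  87.7] p2 [603.1  28.7  60.4] p98 [613.5  36.5 114.4] 
scene red [335, 186, 7, 18, 68] med [ 749.  -139.3   34.4] p2 [ 742.6 -145.3   15.4] p98 [ 754.5 -133.8   66.6] 
scene red [227, 207, 18, 29, 274] med [457.4 -39.9  42.2] p2 [448.1 -55.3   5.9] p98 [470.8 -13.1  66.9] 
scene deck [235, 128, 12, 7, 27] med [848.1 409.6  47.8] p2 [845.3 379.2  43.3] p98 [850.7 446.1  52.8] ((847.9193725585938, 413.9024658203125), (5.804776668548584, 70.32086181640625), 1.1477856636047363)
scene deck [228, 138, 9, 4, 32] med [769.  370.   47.6] p2 [757.7 353.7  45.3] p98 [784.  384.   49.9] ((769.8848266601562, 369.5250549316406), (32.382282
[... 3994 characters left out ...]
.2 -130.4   67.7] p98 [ 753.6 -114.2   70.5] 
wrist deck [411, 0, 44, 282, 1451] med [850.9  38.8  48.1] p2 [ 849.9 -126.1   43.3] p98 [851.9 170.4  52.7] ((850.8738403320312, 19.73199462890625), (3.469310998916626, 316.15234375), 0.11774337291717529)
wrist deck [180, 98, 75, 77, 2166] med [608.4  41.9  50.4] p2 [580.6   5.5  49. ] p98 [645.9  68.7  51.7] ((613.2965087890625, 36.144927978515625), (61.62279510498047, 61.4197883605957), 65.94770812988281)
wrist deck [136, 319, 92, 58, 3032] med [ 576.5 -231.6   48.8] p2 [ 505.  -285.6   47.4] p98 [ 610.7 -197.1   51.5] ((557.406982421875, -243.10643005371094), (96.62627410888672, 118.04833984375), 88.83930206298828)
table z 0.22851381285641992
```

View pics/side.png

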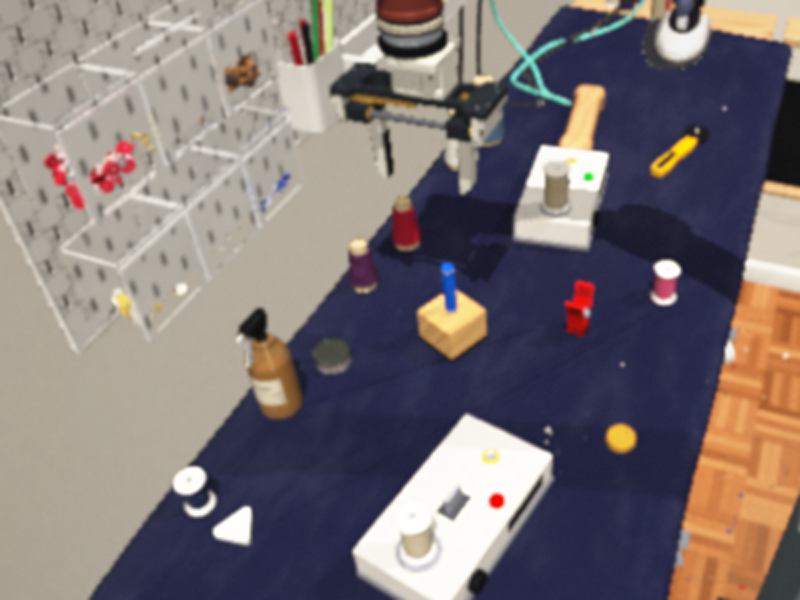

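The side view shows the red winder with its hole at (490,455), tab at (455,500) and spool near y+. The clamp is at (580,307), and the stylus stands at (448,285). The winder centre comes out at about (491,294) with its y axis at 79°, and the lamp position agrees. I'll move above the clamp and turn a quarter turn.

```bash
python3 -m inch '[-0.004,-0.024,0,0,0,7,0.093,-0.008,-0.048,0,0,0,14,0.093,-0.012,-0.072,0,0,0,21,0.093,-0.016,-0.096,0,0,0,28,0.093,-0.020,-0.120,0,0,0,35,0.093,-0.024,-0.144,0,0,0,42,0.093,-0.028,-0.168,0,0,0,49,0.093,-0.033,-0.190,0,0,0,56,0.093]' && python3 -m inch '[0,0,0,0,0,7,0.093,0,0,0,0,0,14,0.093,0,0,0,0,0,21,0.093,0,0,0,0,0,28,0.093,0,0,0,0,0,34,0.093,0,0,0,0,0,34,0.093,0,0,0,0,0,34,0.093]'
python3 - <<'E'
from h import *
import pickle
c=cam('wrist');pickle.dump(c,open('c1.pkl','wb'))
print(c['s']['tcp_pos'],c['s']['tool_rot'].round(3),c['s']['q'])
P=cloud(c); h=cv2.cvtColor(c['img'],cv2.COLOR_RGB2HSV);H,S=h[...,0],h[...,1]
m=((H<6)|(H>174))&(S>170)&(P[...,2]>3)&(P[...,2]<140)&(c['z_map']>0)&(abs(P[...,1]+33)<60)&(abs(P[...,0]-460)<60)
t=m&(P[...,2]>58)
n,l,st,ce=cv2.connectedComponentsWithStats(t.astype(np.uint8))
for i in range(1,n):
  if st[i,4]>20:
    q=P[l==i];print(st[i],q.mean(0).round(1),np.percentile(q,2,0).round(1),np.percentile(q,98,0).round(1),cv2.minAreaRect(q[:,:2].astype(np.float32)))
save(c,'w1.png')
E
```

```text
time_s: 0.82
tcp_pos: [458.2, -32.9, 205.7]
tool_rot: [[0.832, 0.554, -0.001], [0.554, -0.832, 0.0], [-0.001, -0.001, -1.0]]
force: [0.2, 0.4, 0.4]
finger_gap: 1.0
grasp_force: 0.0
time_s: 1.4
tcp_pos: [459.8, -32.8, 205.8]
tool_rot: [[1.0, 0.003, -0.001], [0.003, -1.0, -0.0], [-0.001, 0.0, -1.0]]
force: [-0.3, -0.7, -0.8]
finger_gap: 1.001
grasp_force: 0.0
[459.77359452 -32.8190084  205.8177736 ] [[ 1.     0.003 -0.001]
 [ 0.003 -1.    -0.   ]
 [-0.001  0.    -1.   ]] [-0.27202075  0.3426548   0.3988344   1.95381729 -0.17024501  0.87785245
 -1.35249899]
[229 160   7  23 133] [464.7 -12.7  64.6] [452.9 -16.   58.8] [475.1  -9.9  67.3] ((463.9856872558594, -12.939409255981445), (5.982223987579346, 23.124534606933594), 89.05260467529297)
[267 161   8  24 144] [463.2 -53.4  64.4] [451.9 -56.6  58.5] [474.  -49.8  67.2] ((462.5384216308594, -53.15750503540039), (23.72798728942871, 7.050268650054932), 0.5051865577697754)
```

View pics/w1.png

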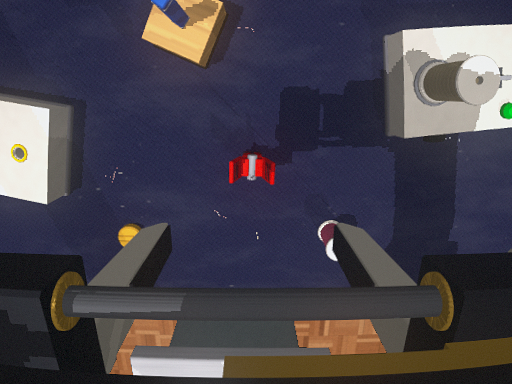

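The clamp tails are at pixels (232,171) and (271,172), spread along world y with the midpoint at (463.8,-33.1), tilted about 2°. The fingers straddle it and nothing lies below them, so I'll descend.

```bash
python3 -m inch '[0.002,0,0.02,0,0,2,0.093,0.004,0,0.045,0,0,2.2,0.093,0.004,0,0.07,0,0,2.2,0.093,0.004,0,0.095,0,0,2.2,0.093,0.004,0,0.12,0,0,2.2,0.093,0.004,0,0.135,0,0,2.2,0.093,0.004,0,0.146,0,0,2.2,0.093,0.004,0,0.146,0,0,2.2,0.093]'
python3 -m inch '[0,0,0,0,0,0,0.06,0,0,0,0,0,0,0.045,0,0,0,0,0,0,0.03,0,0,0,0,0,0,0.02,0,0,0,0,0,0,0.02,0,0,0,0,0,0,0.02,0,0,0,0,0,0,0.02,0,0,0,0,0,0,0.02]'
```

```text
time_s: 2.12
tcp_pos: [462.4, -32.9, 57.9]
tool_rot: [[0.999, -0.037, -0.005], [-0.037, -0.999, 0.001], [-0.005, -0.0, -1.0]]
force: [0.4, -0.7, -0.2]
finger_gap: 1.001
grasp_force: 0.0
time_s: 2.78
tcp_pos: [464.0, -32.9, 60.1]
tool_rot: [[0.999, -0.038, 0.0], [-0.038, -0.999, 0.0], [0.0, -0.0, -1.0]]
force: [0.4, -0.8, -0.3]
finger_gap: 0.476
grasp_force: 0.0
```

```bash
python3 -m inch '[0,0,0,0,0,0,0.0,0,0,0,0,0,0,0.0,0,0,0,0,0,0,0.0,0,0,0,0,0,0,0.0,0,0,0,0,0,0,0.0,0,0,0,0,0,0,0.0,0,0,0,0,0,0,0.0,0,0,0,0,0,0,0.0]'
```

```text
time_s: 3.45
tcp_pos: [464.0, -33.0, 59.9]
tool_rot: [[0.999, -0.038, -0.0], [-0.038, -0.999, 0.0], [-0.0, -0.0, -1.0]]
force: [0.1, 0.7, -0.3]
finger_gap: 0.003
grasp_force: 0.0
```

The fingers closed with nothing between them, so I'll look before doing anything else.

```bash
python3 - <<'E'
from h import *
import pickle
cs=[cam(n) for n in('scene','side','wrist')];pickle.dump(cs,open('c2.pkl','wb'))
a=cs[0]['img'][150:270,170:290];b=cs[1]['img'][130:250,230:350];w=cs[2]['img'][100:384,60:460]
up=lambda i:cv2.resize(i,(400,300),interpolation=cv2.INTER_CUBIC)
im=np.vstack([np.hstack([up(a),up(b)]),np.hstack([up(w),up(cs[2]['img'])])])
cv2.imwrite('pics/m2.png',im[...,::-1])
E
```

```text
(no output)
```

View pics/m2.png

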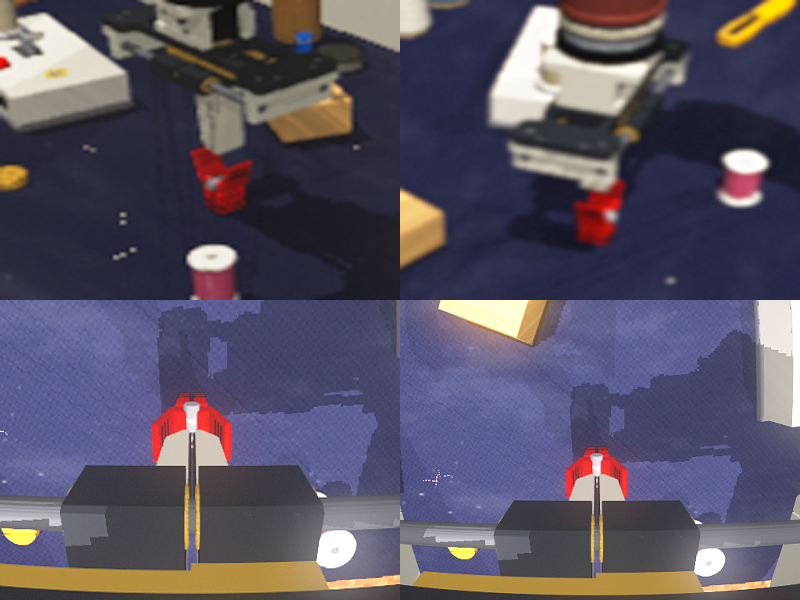

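The clamp is still upright, but the fingers have closed clear of its tails: in the wrist view the fingertips are at (192,450) over the clamp's hinge at (190,415). I'll use the depth images to see where the fingers are relative to the clamp.

```bash
python3 - <<'E'
from h import *
import pickle
from bench import tip_extent
try: print('tip',tip_extent() if callable(tip_extent) else tip_extent)
except Exception as e: print(e)
cs=pickle.load(open('c2.pkl','rb'))
for c in cs:
    P=cloud(c); h=cv2.cvtColor(c['img'],cv2.COLOR_RGB2HSV);H,S,V=h[...,0],h[...,1],h[...,2]; ok=(c['z_map']>0)&(abs(P[...,0]-460)<50)&(abs(P[...,1]+33)<45)&(P[...,2]>3)
    for nm,m in(('red',((H<6)|(H>174))&(S>170)),('tails',((H<6)|(H>174))&(S>170)&(P[...,2]>55)),('grey',(S<45)&(V>110)&(P[...,2]<110))):
        q=P[m&ok]; print(nm,len(q),*( [np.percentile(q,k,0).round(1) for k in(2,50,98)] if len(q) else []))
c=cs[2]; P=cloud(c)
for v in range(190,330,10): print(v,[P[v,u].round(0).tolist() for u in(240,262)],c['img'][v,240])
E
```

```text
tip 19.0
red 406 [411.  -73.    6.5] [451.3 -47.8  55.1] [470.4 -12.6 482.5]
tails 205 [410.7 -75.1  55.5] [438.4 -56.9 428.2] [468.1 -10.4 508.3]
grey 127 [448.7 -49.3  40.1] [455.  -42.7  95. ] [470.7 -19.7 109.1]
red 203 [448.6 -50.8   5.7] [458.8 -20.7  39.9] [471.7  -7.5  64.3]
tails 34 [446.3 -52.9  56.2] [457.8  -9.6  61.3] [471.6  -6.  148.7]
grey 23 [447.1 -31.8  32.9] [461.2 -17.9  84.8] [472.8 -14.6  90.1]
red 1824 [454.7 -55.7  14.5] [469.5 -29.3  45.6] [475.4 -10.4  66.9]
tails 720 [453.2 -56.3  56.2] [466.7 -16.3  65.4] [475.3 -10.   67.2]
grey 1880 [462.4 -48.   37.2] [474.  -33.5  92.8] [476.7 -19.6 109.5]
190 [[475.0, -25.0, 9.0], [475.0, -42.0, 11.0]] [187  49  53]
200 [[473.0, -26.0, 29.0], [473.0, -41.0, 29.0]] [243  45  48]
210 [[470.0, -26.0, 40.0], [469.0, -41.0, 40.0]] [254  49  52]
220 [[463.0, -26.0, 40.0], [462.0, -40.0, 40.0]] [254  53  47]
230 [[474.0, -28.0, 84.0], [474.0, -39.0, 83.0]] [213 201 191]
240 [[474.0, -28.0, 95.0], [474.0, -39.0, 96.0]] [208 197 184]
250 [[474.0, -28.0, 106.0], [474.0, -39.0, 106.0]] [208 199 187]
260 [[501.0, -32.0, 164.0], [501.0, -37.0, 164.0]] [80 69 71]
270 [[501.0, -32.0, 170.0], [500.0, -37.0, 168.0]] [75 66 67]
280 [[501.0, -32.0, 174.0], [500.0, -37.0, 173.0]] [72 66 68]
290 [[501.0, -32.0, 179.0], [500.0, -37.0, 178.0]] [68 63 65]
300 [[500.0, -32.0, 181.0], [500.0, -37.0, 181.0]] [75 73 76]
310 [[498.0, -32.0, 181.0], [498.0, -37.0, 181.0]] [72 68 75]
320 [[496.0, -32.0, 182.0], [494.0, -37.0, 180.0]] [75 73 79]
```

```bash
python3 - <<'E'
from h import *
import pickle
cs=pickle.load(open('c0.pkl','rb'))
c=cs[2];P=cloud(c);print(c['s']['tcp_pos'])
for u,v in((160,228),(155,235),(150,240),(345,228),(355,235),(360,245)):print('w',u,v,P[v,u].round(0))
c2=pickle.load(open('c2.pkl','rb'))
for k,(cc,win) in enumerate(((cs[0],(240,330,60,150)),(c2[0],(215,260,150,215)),(cs[1],(180,250,100,170)),(c2[1],(280,320,170,215)))):
    P=cloud(cc);u0,u1,v0,v1=win;h=cv2.cvtColor(cc['img'],cv2.COLOR_RGB2HSV)
    m=(h[...,1]<50)&(h[...,2]>60)&(cc['z_map']>0);m2=np.zeros_like(m);m2[v0:v1,u0:u1]=1
    q=P[m&m2];t=cc['s']['tcp_pos'];q=q[(abs(q[:,0]-t[0])<70)&(abs(q[:,1]-t[1])<40)]
    print('zmin.. rel tcp',len(q),(np.percentile(q,[1,3,10,50],axis=0)-t).round(1).tolist())
    m3=m2&(cc['z_map']>0)
for v in range(170,222,3):
    P=cloud(c2[0]);print(v,[(P[v,u].round(0).tolist(),c2[0]['img'][v,u].tolist()) for u in(234,238)])
E
```

```text
[ 6.49294014e+02 -1.63163316e-02  2.04923095e+02]
w 160 228 [601.   9. 227.]
w 155 235 [601.   9. 236.]
w 150 240 [600.   9. 242.]
w 345 228 [701.   9. 226.]
w 355 235 [704.   8. 235.]
w 360 245 [703.   8. 246.]
zmin.. rel tcp 1146 [[-65.6, -36.4, 20.3], [-64.5, -35.4, 25.9], [-61.9, -30.4, 44.4], [-34.1, -9.7, 148.4]]
zmin.. rel tcp 612 [[-37.1, -32.1, 21.4], [-36.0, -19.3, 25.0], [-24.1, -17.2, 35.2], [-10.7, -10.7, 141.0]]
zmin.. rel tcp 941 [[-65.1, -18.3, 15.0], [-63.9, -8.5, 19.5], [-60.1, 0.0, 32.4], [-16.9, 11.1, 107.8]]
zmin.. rel tcp 46 [[-28.0, 11.8, 20.4], [-26.4, 12.5, 21.1], [-23.0, 14.4, 23.5], [-6.0, 27.8, 136.2]]
170 [([445.0, -56.0, 201.0], [33, 33, 32]), ([458.0, -55.0, 196.0], [31, 31, 31])]
173 [([439.0, -63.0, 198.0], [33, 33, 34]), ([442.0, -74.0, 201.0], [39, 39, 39])]
176 [([439.0, -63.0, 190.0], [86, 68, 37]), ([439.0, -78.0, 196.0], [35, 35, 35])]
179 [([442.0, -58.0, 179.0], [38, 37, 32]), ([441.0, -75.0, 186.0], [115, 89, 40])]
182 [([440.0, -60.0, 173.0], [107, 87, 55]), ([451.0, -61.0, 169.0], [32, 31, 31])]
185 [([430.0, -73.0, 174.0], [88, 88, 89]), (
[... 369 characters left out ...]
0], [140, 136, 120])]
200 [([454.0, -38.0, 108.0], [124, 119, 105]), ([456.0, -51.0, 112.0], [139, 135, 119])]
203 [([454.0, -37.0, 98.0], [133, 127, 113]), ([458.0, -48.0, 101.0], [139, 135, 119])]
206 [([453.0, -38.0, 90.0], [133, 128, 114]), ([458.0, -47.0, 92.0], [140, 135, 119])]
209 [([454.0, -36.0, 80.0], [128, 123, 110]), ([460.0, -44.0, 81.0], [134, 129, 115])]
212 [([469.0, -15.0, 54.0], [127, 31, 29]), ([523.0, 38.0, 2.0], [44, 43, 62])]
215 [([466.0, -19.0, 47.0], [147, 23, 22]), ([514.0, 27.0, 1.0], [44, 43, 62])]
218 [([463.0, -21.0, 40.0], [141, 22, 21]), ([451.0, -54.0, 63.0], [143, 22, 20])]
221 [([454.0, -33.0, 41.0], [145, 119, 120]), ([453.0, -51.0, 51.0], [107, 23, 22])]
```

All three cameras put the fingertips about 20 mm behind (above) the reported TCP, where the documentation says 19 mm ahead of it. The missed grasp agrees with that. So the pads really sit about 39 mm higher than stated, and I'll correct for it: open, go down 38 mm, close.

```bash
python3 -m inch '[0,0,-0.01,0,0,0,0.093,0,0,-0.01,0,0,0,0.093,0,0,-0.01,0,0,0,0.093,0,0,-0.01,0,0,0,0.093,0,0,-0.01,0,0,0,0.093,0,0,-0.01,0,0,0,0.093,0,0,-0.01,0,0,0,0.093,0,0,-0.01,0,0,0,0.093]' && python3 -m inch '[0,0,0.01,0,0,0,0.093,0,0,0.02,0,0,0,0.093,0,0,0.03,0,0,0,0.093,0,0,0.04,0,0,0,0.093,0,0,0.046,0,0,0,0.093,0,0,0.048,0,0,0,0.093,0,0,0.048,0,0,0,0.093,0,0,0.048,0,0,0,0.093]'
```

```text
time_s: 4.27
tcp_pos: [463.9, -33.0, 69.8]
tool_rot: [[0.999, -0.038, -0.0], [-0.038, -0.999, 0.0], [-0.0, -0.0, -1.0]]
force: [0.2, 0.1, 0.0]
finger_gap: 0.531
grasp_force: 0.0
time_s: 4.93
tcp_pos: [464.1, -33.1, 22.1]
tool_rot: [[0.999, -0.038, 0.0], [-0.038, -0.999, -0.0], [0.0, 0.0, -1.0]]
force: [0.7, 0.5, 0.4]
finger_gap: 0.998
grasp_force: 0.0
```

```bash
for i in 1 2; do python3 -m inch '[0,0,0,0,0,0,0.02,0,0,0,0,0,0,0.02,0,0,0,0,0,0,0.02,0,0,0,0,0,0,0.02,0,0,0,0,0,0,0.02,0,0,0,0,0,0,0.02,0,0,0,0,0,0,0.02,0,0,0,0,0,0,0.02]'|tail -3; done
python3 - <<'E'
from h import *
cs=[cam(n) for n in('scene','side','wrist')]
for c in cs:
    P=cloud(c); h=cv2.cvtColor(c['img'],cv2.COLOR_RGB2HSV);H,S,V=h[...,0],h[...,1],h[...,2]; ok=(c['z_map']>0)&(abs(P[...,0]-460)<40)&(abs(P[...,1]+33)<45)&(P[...,2]>3)&(P[...,2]<90)
    for nm,m in(('red',((H<6)|(H>174))&(S>170)),('grey',(S<45)&(V>110))):
        q=P[m&ok]; print(nm,len(q),*( [np.percentile(q,k,0).round(1) for k in(2,50,98)] if len(q) else []))
E
```

```text
force: [0.3, 3.2, 10.8]
finger_gap: 0.476
grasp_force: 8.2
force: [0.6, 4.8, 9.1]
finger_gap: 0.318
grasp_force: 29.9
red 213 [448.4 -48.2   5.5] [455.3 -41.6  32.9] [471.5 -17.   69.1]
grey 142 [449.7 -63.1  38.9] [456.3 -58.4  68.4] [471.1  -3.2  88.9]
red 94 [449.3 -41.6   3.6] [457.5 -14.1  15.2] [473.2  -9.9  54.1]
grey 35 [449.2 -26.   37.1] [465.9  -0.8  55.6] [474.2   2.7  63.5]
red 2580 [455.4 -45.7  12.2] [471.  -34.   40.3] [476.3 -16.9  69.4]
grey 3046 [452.7 -60.2  34.3] [474.9 -31.   62.4] [477.4  -3.3  88.7]
```

The clamp is held: opening 29.6 mm (squeezed to the stop) with 30 N grip. I'll lift and carry it to a survey pose near the hole, turning it to the winder's axes.

```bash
python3 -m inch '[0,0,-0.01,0,0,0,0.02,0,0,-0.03,0,0,0,0.02,0,0,-0.055,0,0,0,0.02,0,0,-0.08,0,0,0,0.02,0,0,-0.105,0,0,0,0.02,0,0,-0.13,0,0,0,0.02,0,0,-0.155,0,0,0,0.02,0,0,-0.183,0,0,0,0.02]' && python3 -m inch '[0,-0.025,0,0,0,-7,0.02,0,-0.055,0,0,0,-14,0.02,0.001,-0.09,0,0,0,-21,0.02,0.002,-0.125,0,0,0,-28,0.02,0.003,-0.16,0,0,0,-35,0.02,0.004,-0.195,0,0,0,-42,0.02,0.004,-0.23,0,0,0,-49,0.02,0.004,-0.263,0,0,0,-56,0.02]' && python3 -m inch '[0,0,0,0,0,-7,0.02,0,0,0,0,0,-14,0.02,0,0,0,0,0,-21,0.02,0,0,0,0,0,-25,0.02,0,0,0,0,0,-25,0.02,0,0,0,0,0,-25,0.02]'
python3 - <<'E'
from h import *
import pickle
c=cam('wrist');pickle.dump(c,open('c3.pkl','wb'));save(c,'w3.png',(100,0,420,320),1.8)
P=cloud(c);h=cv2.cvtColor(c['img'],cv2.COLOR_RGB2HSV);H,S,V=h[...,0],h[...,1],h[...,2];ok=c['z_map']>0
def rep(l,m):
    n,lab,st,_=cv2.connectedComponentsWithStats((m&ok).astype(np.uint8))
    for i in range(1,n):
        if st[i,4]>12:
            q=P[lab==i];print(l,st[i].tolist(),q.mean(0).round(1),np.percentile(q,3,0).round(1),np.percentile(q,97,0).round(1),cv2.minAreaRect(q[:,:2].astype(np.float32)))
z=P[...,2]
rep('deck',(S<60)&(abs(z-48)<4));rep('yellow',(H>20)&(H<33)&(S>110)&(abs(z-49)<6));rep('tabtop',(z>64)&(z<74)&(V>30)&(abs(P[...,0]-490)<40)&(abs(P[...,1]-298)<30));rep('red',((H<6)|(H>174))&(S>170))
E
```

```text
time_s: 7.08
tcp_pos: [462.9, -32.9, 205.7]
tool_rot: [[0.999, -0.038, -0.002], [-0.038, -0.999, 0.0], [-0.002, 0.0, -1.0]]
force: [0.3, 0.1, -1.7]
finger_gap: 0.316
grasp_force: 29.9
time_s: 7.75
tcp_pos: [477.4, 231.6, 204.7]
tool_rot: [[0.585, 0.811, -0.001], [0.811, -0.585, 0.0], [-0.0, -0.001, -1.0]]
force: [0.1, -0.1, -0.3]
finger_gap: 0.316
grasp_force: 29.9
time_s: 8.25
tcp_pos: [477.8, 229.3, 204.6]
tool_rot: [[0.196, 0.981, -0.001], [0.981, -0.196, -0.0], [-0.0, -0.001, -1.0]]
force: [-0.2, -0.3, -0.8]
finger_gap: 0.316
grasp_force: 29.9
deck [493, 0, 19, 6, 86] [771.6 356.2  46. ] [762.2 353.2  44.3] [781.3 358.8  47.7] ((771.7230224609375, 355.861083984375), (5.626801490783691, 22.27700424194336), 84.62400817871094)
deck [198, 4, 113, 197, 18149] [495.  293.8  48.4] [437.1 201.4  46.9] [553.8 387.3  50.4] ((494.6343688964844, 293.76055908203125), (200.659423828125, 110.7845230102539), 78.93635559082031)
deck [486, 112, 22, 15, 78] [752.2 235.6  48.1] [744.2 229.7  44.7] [765.7 240.8  51.6] ((754.4214477539062, 236.63815307617188), (25.74638557434082, 4.125816345214844), 2
[... 1409 characters left out ...]
493.8 235.8 251.1] ((486.6713562011719, 226.00198364257812), (22.405683517456055, 12.464802742004395), 80.11795806884766)
red [234, 226, 14, 34, 437] [471.9 228.1 220.8] [467.6 218.8 219.1] [475.9 237.3 222.4] ((471.868896484375, 227.59133911132812), (20.20904541015625, 7.449850559234619), 78.27944946289062)
red [221, 236, 11, 52, 471] [466.6 231.3 248.2] [463.3 220.5 241.8] [470.  240.8 251.4] ((438.32208251953125, 151.81932067871094), (188.65609741210938, 7.1445698738098145), 70.2103042602539)
red [460, 339, 21, 28, 339] [ 748.4 -114.7   23.9] [ 740.1 -129.2   12.4] [ 764.7 -105.9   39. ] ((751.7261962890625, -115.47590637207031), (38.13214874267578, 16.315370559692383), 39.91405487060547)
```

View pics/w3.png

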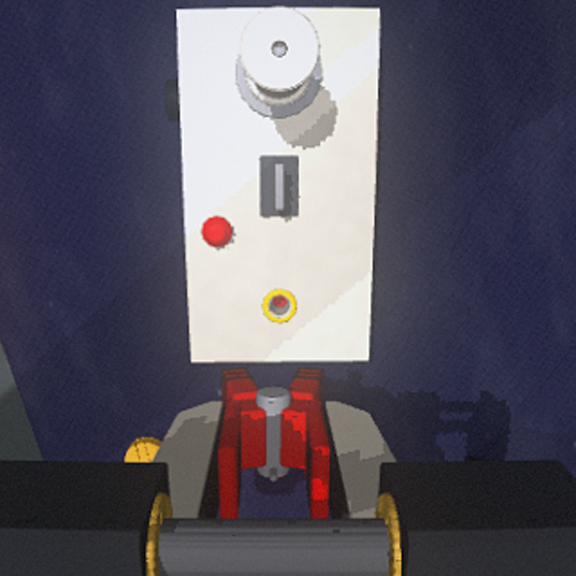

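The view shows the tab centred at (279,187), the hole at (279,305) and the clamp hanging with its jaws open at about (230–320,372). That puts the tab at (495.4,298.7) and the hole at (482.4,230.2), which agrees with the winder geometry. Next I'll check the jaw tip height before placing.

```bash
python3 - <<'E'
from h import *
import pickle
c=pickle.load(open('c3.pkl','rb'));P=cloud(c);T=c['s']['tcp_pos'];R=c['s']['tool_rot']
Q=(P-T)@R  # tool coords
for u in(229,233,237,243,268,272,276):
    print(u,[(v,Q[v,u].round(1).tolist()) for v in range(202,232,3) if 0<c['z_map'][v,u] and Q[v,u,2]<60])
m=(abs(Q[...,0])<25)&(abs(Q[...,1])<25)&(Q[...,2]<60)&(Q[...,2]>-60)&(c['z_map']>0)
q=Q[m];print(np.percentile(q,[0.2,1,5,50,95,99,99.8],axis=0).round(1))
tab=np.array([495.4,298.7,70]);print('tab in tool',(tab-T)@R,'winder y angle',np.degrees(np.arctan2(R[1,0],R[0,0])))
E
```

```text
229 [(205, [8.9, -14.0, 17.5]), (208, [8.6, -13.6, 12.3]), (211, [9.1, -13.1, 5.3]), (214, [8.8, -12.8, 1.1]), (217, [8.6, -12.5, -3.6]), (220, [7.4, -12.4, -5.3]), (223, [9.3, -11.7, -14.7]), (226, [8.9, -11.5, -17.9]), (229, [9.0, -11.2, -22.4])]
233 [(205, [8.7, -11.4, 17.9]), (208, [8.9, -11.0, 11.5]), (211, [9.0, -10.7, 5.8]), (214, [8.6, -10.4, 1.6]), (217, [9.4, -10.0, -5.5]), (220, [7.3, -10.1, -4.9]), (223, [6.7, -9.9, -8.3]), (226, [7.8, -9.5, -15.4]), (229, [7.0, -9.4, -17.6])]
237 [(205, [8.5, -8.8, 18.5]), (208, [9.0, -8.4, 11.2]), (211, [9.1, -8.2, 5.3]), (214, [9.3, -7.9, -0.5]), (217, [8.8, -7.8, -4.0]), (220, [7.5, -7.7, -5.5]), (223, [6.8, -7.6, -8.4]), (226, [6.9, -7.4, -13.1]), (229, [6.7, -7.2, -17.0])]
243 [(217, [10.6, -4.1, -8.7]), (220, [10.5, -4.0, -13.0]), (223, [8.3, -4.0, -12.2]), (226, [7.0, -4.0, -13.5]), (229, [6.1, -3.9, -15.5])]
268 [(205, [8.8, 11.6, 17.6]), (208, [9.2, 11.3, 10.5]), (211, [8.9, 11.0, 6.0]), (214, [8.6, 10.8, 1.6]), (217, [8.7, 10.6, -3.9]), (220, [7.7, 10.5, -6.0]), (223, [7.2, 10.3, -9.5]), (226, [7.1, 10.1, -13.6]), (229, [6.8, 9.9, -17.2])]
272 [(205, [8.6, 14.3, 18.2]), (208, [8.8, 13.9, 11.6]), (211, [8.6, 13.6, 6.6]), (214, [8.8, 13.2, 0.9]), (217, [8.8, 12.9, -4.2]), (220, [7.3, 12.9, -5.1]), (223, [9.2, 12.3, -14.2]), (226, [8.4, 12.1, -16.7]), (229, [8.7, 11.8, -21.7])]
276 [(205, [8.3, 17.0, 18.9]), (208, [9.1, 16.4, 10.9]), (211, [8.2, 16.2, 7.9]), (214, [7.2, 16.0, 5.1]), (217, [5.3, 16.0, 4.9]), (220, [3.0, 16.1, 5.6]), (223, [6.9, 15.0, -8.7]), (226, [8.8, 14.3, -17.6]), (229, [9.1, 13.9, -22.6])]
[[-16.1 -24.8 -59.8]
 [-13.9 -24.2 -59.2]
 [-10.4 -21.3 -55.8]
 [  7.4  -0.  -28. ]
 [  9.3  21.5   7.6]
 [ 10.9  24.3  17.6]
 [ 11.2  24.8  19.4]]
tab in tool [ 71.5764283    3.76638127 134.60670195] winder y angle 78.66899472623948
```

Jaw tips are at tool z about +21, with the mouth centre about 1.3 mm off in tool y. I'll move over the tab first, then down to just above it, and check the alignment there.

```bash
python3 -m inch '[0.015,0.0025,0,0,0,0,0.02,0.04,0.0025,0,0,0,0,0.02,0.065,0.0025,0.01,0,0,0,0.02,0.0745,0.0025,0.03,0,0,0,0.02,0.0745,0.0025,0.055,0,0,0,0.02,0.0745,0.0025,0.08,0,0,0,0.02,0.0745,0.0025,0.1,0,0,0,0.02,0.0745,0.0025,0.1,0,0,0,0.02]' && python3 -m inch '[0,0,0,0,0,0,0.02,0,0,0,0,0,0,0.02,0,0,0,0,0,0,0.02]'|head -2
python3 - <<'E'
from h import *
import pickle
cs=[cam(n) for n in('scene','side','wrist')];pickle.dump(cs,open('c4.pkl','wb'))
s=cs[2]['s'];T=s['tcp_pos'];R=s['tool_rot'];print(T)
P=cloud(cs[2]);Q=(P-T)@R
z=P[...,2];m=(z>65)&(z<74)&(abs(Q[...,0])<25)&(abs(Q[...,1])<8);q=Q[m];print('tab seen',len(q),q.mean(0) if len(q) else '')
for v in range(180,215,3):print(v,[(u,Q[v,u].round(1).tolist()) for u in(233,243,253,258,270)])
a=cs[0]['img'][120:200,130:236];b=cs[1]['img'][210:384,150:382]
im=np.hstack([cv2.resize(a,(400,300),interpolation=2),cv2.resize(b,(400,300),interpolation=2)])
w=cv2.resize(cs[2]['img'][130:280,150:350],(400,300),interpolation=2)
cv2.imwrite('pics/m4.png',np.vstack([im,np.hstack([w,w*0])])[...,::-1])
E
```

```text
time_s: 8.97
tcp_pos: [491.9, 300.4, 100.7]
tool_rot: [[0.195, 0.981, -0.008], [0.981, -0.195, -0.006], [-0.007, -0.007, -1.0]]
force: [-0.3, -0.8, -1.3]
finger_gap: 0.318
grasp_force: 29.9
time_s: 9.22
tcp_pos: [496.2, 302.9, 106.7]
[495.89533433 302.74057242 106.50855611]
tab seen 133 [ 2.24908541  0.3987151  36.59598828]
180 [(233, [15.0, -13.6, 59.1]), (243, [15.2, -5.8, 58.4]), (253, [15.1, 2.0, 58.6]), (258, [15.1, 5.8, 58.5]), (270, [15.3, 15.1, 58.0])]
183 [(233, [12.9, -13.5, 57.8]), (243, [12.9, -5.8, 58.1]), (253, [13.2, 1.9, 56.8]), (258, [12.9, 5.8, 57.9]), (270, [12.3, 15.2, 60.0])]
186 [(233, [10.3, -13.6, 58.4]), (243, [11.2, -5.7, 55.4]), (253, [10.9, 1.9, 56.3]), (258, [10.9, 5.8, 56.3]), (270, [10.2, 15.2, 58.8])]
189 [(233, [8.1, -13.6, 57.8]), (243, [8.5, -5.8, 56.2]), (253, [8.4, 1.9, 56.7]), (258, [8.3, 5.8, 57.2]), (270, [7.7, 15.3, 59.1])]
192 [(233, [5.2, -13.7, 59.4]), (243, [6.3, -5.8, 55.6]), (253, [8.2, 1.9, 49.4]), (258, [6.2, 5.8, 56.0]), (270, [5.5, 15.3, 58.4])]
195 [(233, [2.7, -13.8, 59.3]), (243, [3.5, -5.8, 56.8]), (253, [7.6, 1.9, 43.5]), (258, 
[... 160 characters left out ...]
0.0, 15.4, 60.0])]
201 [(233, [-2.0, -13.8, 58.6]), (243, [-1.5, -5.9, 56.9]), (253, [5.4, 1.9, 36.1]), (258, [-2.0, 5.9, 58.4]), (270, [-1.9, 15.4, 58.4])]
204 [(233, [9.0, -11.4, 19.2]), (243, [-3.6, -5.9, 56.0]), (253, [3.2, 1.9, 35.9]), (258, [-4.0, 5.9, 57.0]), (270, [8.8, 13.0, 19.5])]
207 [(233, [8.7, -11.1, 14.0]), (243, [-6.2, -5.9, 56.3]), (253, [0.8, 1.9, 36.5]), (258, [-6.1, 5.9, 55.9]), (270, [8.9, 12.7, 13.3])]
210 [(233, [8.6, -10.8, 8.7]), (243, [-8.5, -5.9, 55.7]), (253, [-1.3, 1.9, 35.7]), (258, [-8.5, 5.9, 55.6]), (270, [8.9, 12.4, 7.6])]
213 [(233, [8.7, -10.5, 3.0]), (243, [-11.3, -6.0, 56.6]), (253, [-3.5, 1.9, 35.6]), (258, [-11.6, 5.9, 57.2]), (270, [8.7, 12.1, 3.0])]
```

View pics/m4.png

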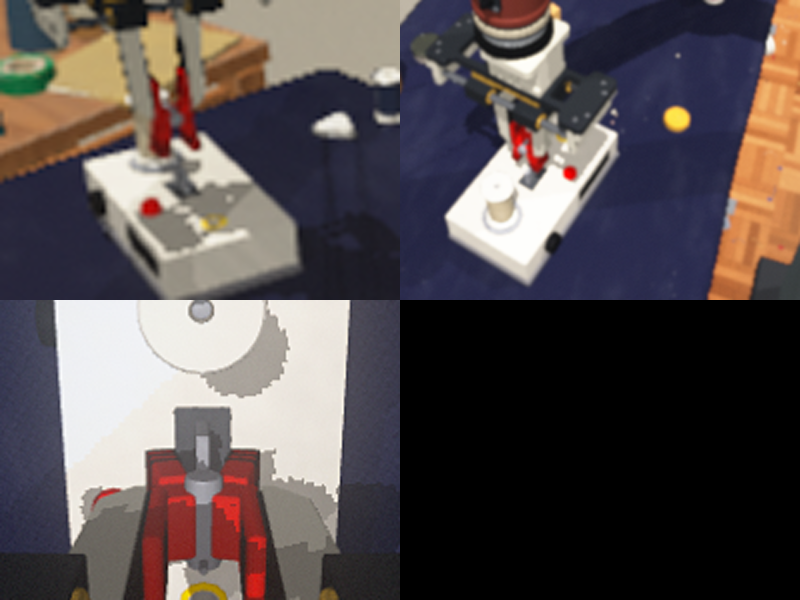

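The tab is visible between the jaws at (203,445), inside the mouth to within about 0.6 mm. Deck depth in the tool frame gives 32 mm to go.

```bash
python3 -m inch '[0,-0.0005,0.005,0,0,0,0.02,0,-0.0005,0.010,0,0,0,0.02,0,-0.0005,0.015,0,0,0,0.02,0,-0.0005,0.020,0,0,0,0.02,0,-0.0005,0.025,0,0,0,0.02,0,-0.0005,0.030,0,0,0,0.02,0,-0.0005,0.032,0,0,0,0.02,0,-0.0005,0.032,0,0,0,0.02]' && python3 -m inch '[0,0,0,0,0,0,0.02,0,0,0,0,0,0,0.02,0,0,0,0,0,0,0.02]'
python3 - <<'E'
from h import *
c=cam('wrist');s=c['s'];T=s['tcp_pos'];R=s['tool_rot'];P=cloud(c);Q=(P-T)@R
m=(c['z_map']>0)&(P[...,2]>44)&(P[...,2]<52)&(abs(Q[...,0])<70)&(Q[...,0]>15)&(abs(Q[...,1])<50);print('deck z',np.median(P[m][:,2]),np.median(Q[m][:,2]))
for v in range(195,225,4):print(v,[(u,Q[v,u].round(1).tolist()) for u in(233,270)])
E
```

```text
time_s: 10.03
tcp_pos: [494.0, 302.1, 72.1]
tool_rot: [[0.194, 0.981, -0.001], [0.981, -0.194, -0.001], [-0.001, -0.001, -1.0]]
force: [-0.2, 0.3, -0.6]
finger_gap: 0.32
grasp_force: 29.9
time_s: 10.28
tcp_pos: [494.7, 302.5, 73.3]
tool_rot: [[0.194, 0.981, 0.001], [0.981, -0.194, 0.0], [0.0, 0.0, -1.0]]
force: [0.2, -0.1, -0.7]
finger_gap: 0.32
grasp_force: 29.9
deck z 48.40305658925952 24.884630157150557
195 [(233, [13.5, -11.6, 24.5]), (270, [13.3, 13.3, 25.1])]
199 [(233, [10.6, -11.7, 24.7]), (270, [10.7, 13.3, 24.6])]
203 [(233, [8.5, -11.6, 22.6]), (270, [7.7, 13.4, 25.0])]
207 [(233, [8.8, -11.1, 13.7]), (270, [8.8, 12.7, 13.7])]
211 [(233, [9.0, -10.7, 5.6]), (270, [9.4, 12.2, 4.5])]
215 [(233, [8.9, -10.3, -1.1]), (270, [9.0, 11.9, -1.2])]
219 [(233, [7.7, -10.1, -4.5]), (270, [8.2, 11.6, -5.9])]
223 [(233, [6.9, -9.9, -8.7]), (270, [7.1, 11.5, -9.4])]
```

```bash
python3 -m inch '[0,0,0,0,0,0,0.035,0,0,0,0,0,0,0.04,0,0,0,0,0,0,0.05,0,0,0,0,0,0,0.06,0,0,0,0,0,0,0.07,0,0,0,0,0,0,0.08,0,0,0,0,0,0,0.093,0,0,0,0,0,0,0.093]' |tail -3; python3 -m inch '[0,0,0,0,0,0,0.093,0,0,0,0,0,0,0.093,0,0,-0.01,0,0,0,0.093,0,0,-0.03,0,0,0,0.093,0,0,-0.05,0,0,0,0.093,0,0,-0.075,0,0,0,0.093,0,0,-0.1,0,0,0,0.093,0,0,-0.127,0,0,0,0.093]'
python3 - <<'E'
from h import *
import pickle
cs=[cam(n) for n in('scene','side','wrist')];pickle.dump(cs,open('c5.pkl','wb'))
c=cs[2];s=c['s'];T=s['tcp_pos'];R=s['tool_rot'];P=cloud(c);Q=(P-T)@R;print(T)
h=cv2.cvtColor(c['img'],cv2.COLOR_RGB2HSV);H,S=h[...,0],h[...,1]
m=((H<6)|(H>174))&(S>150)&(c['z_map']>0)&(P[...,2]>60)&(P[...,2]<135)
t=m&(P[...,2]>105);n,l,st,_=cv2.connectedComponentsWithStats(t.astype(np.uint8))
for i in range(1,n):
  if st[i,4]>20:print(st[i],P[l==i].mean(0).round(1),np.percentile(P[l==i][:,2],98))
im=np.hstack([cv2.resize(cs[0]['img'][120:200,130:236],(400,300),interpolation=2),cv2.resize(c['img'][60:300,100:420],(400,300),interpolation=2)])
cv2.imwrite('pics/m5.png',im[...,::-1])
E
```

```text
force: [-0.6, 0.9, 0.3]
finger_gap: 0.811
grasp_force: 0.0
time_s: 11.67
tcp_pos: [494.1, 302.1, 201.6]
tool_rot: [[0.194, 0.981, -0.0], [0.981, -0.194, -0.0], [-0.0, -0.0, -1.0]]
force: [-0.3, -0.6, 0.4]
finger_gap: 1.001
grasp_force: 0.0
[497.32328068 304.12940032 205.64968871]
[225 182   5  26 100] [476.5 303.3 118.7] 120.4570050881123
[269 182   5  25 120] [514.7 296.2 118.6] 120.1491374079826
```

View pics/m5.png

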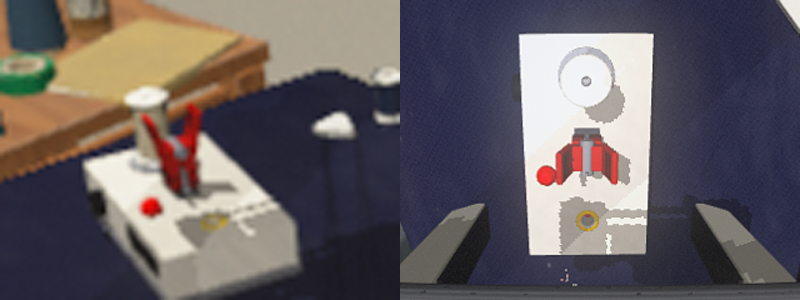

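The clamp stands upright on the tab at (587,150) with the gripper clear. The tails are symmetric about (495.6,299.7) and both tops are at 120 mm. Next is the stylus.

```bash
python3 -m inch '[-0.02,0.014,0,0,0,0,0.093,-0.05,0.035,0,0,0,0,0.093,-0.083,0.058,0,0,0,0,0.093,-0.116,0.081,0,0,0,0,0.093,-0.15,0.105,0,0,0,0,0.093,-0.183,0.128,0,0,0,0,0.093,-0.216,0.151,0,0,0,0,0.093,-0.237,0.166,0,0,0,0,0.093]'|head -2 && python3 -m inch '[0,0,0,0,0,0,0.093,0,0,0,0,0,0,0.093,0,0,0,0,0,0,0.093]'|head -3
python3 - <<'E'
from h import *
import pickle
c=cam('wrist');pickle.dump(c,open('c6.pkl','wb'));s=c['s'];T=s['tcp_pos'];R=s['tool_rot'];P=cloud(c);Q=(P-T)@R;print(T,R[:2,:2].round(3).tolist())
h=cv2.cvtColor(c['img'],cv2.COLOR_RGB2HSV);H,S,V=h[...,0],h[...,1],h[...,2]
def rep(l,m):
    n,lab,st,_=cv2.connectedComponentsWithStats((m&(c['z_map']>0)).astype(np.uint8))
    for i in range(1,n):
        if st[i,4]>25:
            q=Q[lab==i];print(l,st[i].tolist(),q.mean(0).round(1),P[lab==i].mean(0).round(1),cv2.minAreaRect(q[:,:2].astype(np.float32)))
near=(np.hypot(Q[...,0],Q[...,1])<60)
rep('htop',near&(H>95)&(H<125)&(S>100)&(P[...,2]>119)&(P[...,2]<131))
rep('hall',near&(H>95)&(H<125)&(S>100)&(P[...,2]>56)&(P[...,2]<118))
rep('block',near&(abs(P[...,2]-50)<4))
save(c,'w6.png',(150,60,370,260),3)
E
```

```text
time_s: 12.48
tcp_pos: [611.6, 31.6, 198.8]
time_s: 12.73
tcp_pos: [610.3, 39.0, 199.0]
tool_rot: [[0.193, 0.981, -0.003], [0.981, -0.193, 0.001], [0.001, -0.003, -1.0]]
[610.30001632  38.95284793 198.98760167] [[0.193, 0.981], [0.981, -0.193]]
htop [247, 186, 17, 18, 205] [-1.4  3.6 73.8] [613.4  37.  125.2] ((-1.8674969673156738, 3.74562931060791), (12.565418243408203, 13.097484588623047), 27.732379913330078)
hall [248, 170, 6, 18, 44] [  3.7  -0.7 105.1] [610.   42.8  93.9] ((3.3651275634765625, -0.8223636150360107), (7.320606708526611, 1.4755688905715942), 39.30219268798828)
block [220, 139, 70, 69, 2824] [  1.7   3.7 148.6] [613.8  40.1  50.4] ((-1.98382568359375, 3.742431640625), (62.34364318847656, 62.22463607788086), 12.76555061340332)
```

View pics/w6.png

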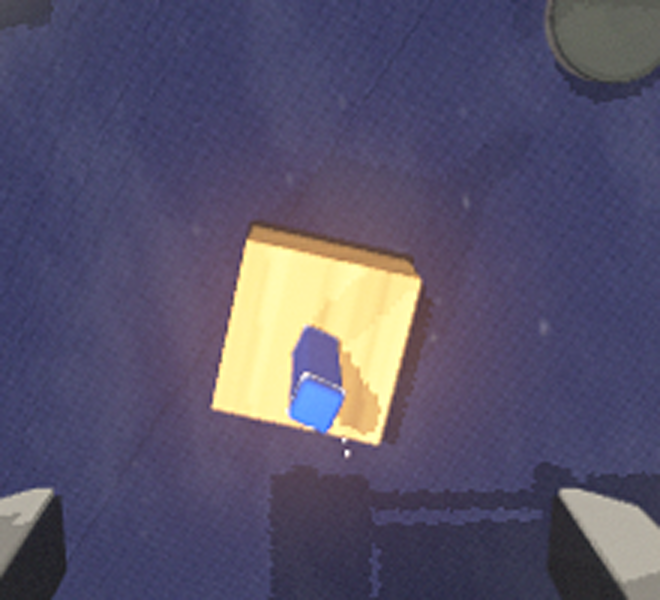

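The handle top is at (317,404), i.e. tool (-1.6,+3.7), turned about +22°. Its height of 125 mm matches. I'll turn, descend with TCP at 68 mm (tips at 88 mm, around the upper handle), then close.

```bash
python3 -m inch '[-0.0016,0.0037,0,0,0,7,0.093,-0.0016,0.0037,0,0,0,14,0.093,-0.0016,0.0037,0.02,0,0,21,0.093,-0.0016,0.0037,0.05,0,0,22,0.093,-0.0016,0.0037,0.08,0,0,22,0.093,-0.0016,0.0037,0.11,0,0,22,0.093,-0.0016,0.0037,0.13,0,0,22,0.093,-0.0016,0.0037,0.131,0,0,22,0.093]'|head -2; for i in 1 2; do python3 -m inch '[0,0,0,0,0,0,0,0,0,0,0,0,0,0,0,0,0,0,0,0,0,0,0,0,0,0,0,0,0,0,0,0,0,0,0,0,0,0,0,0,0,0,0,0,0,0,0,0,0,0,0,0,0,0,0,0]';done
```

```text
time_s: 13.45
tcp_pos: [610.2, 38.0, 64.3]
time_s: 14.12
tcp_pos: [614.7, 35.3, 69.2]
tool_rot: [[0.548, 0.837, 0.0], [0.837, -0.548, 0.0], [0.0, 0.0, -1.0]]
force: [0.5, -1.6, -0.3]
finger_gap: 0.478
grasp_force: 0.0
time_s: 14.78
tcp_pos: [613.7, 35.9, 68.7]
tool_rot: [[0.547, 0.837, -0.002], [0.837, -0.547, 0.001], [-0.001, -0.002, -1.0]]
force: [-1.8, 0.4, 1.1]
finger_gap: 0.139
grasp_force: 30.0
```

Gripped at 12.9 mm opening with 30 N, so it's square on the handle. I'll lift out and carry it over the hole.

```bash
python3 -m inch '[0,0,-0.005,0,0,0,0,0,0,-0.015,0,0,0,0,0,0,-0.03,0,0,0,0,0,0,-0.045,0,0,0,0,0,0,-0.06,0,0,0,0,0,0,-0.08,0,0,0,0,0,0,-0.1,0,0,0,0,0,0,-0.1,0,0,0,0]' && python3 -m inch '[0.009,-0.022,0,0,0,-3,0,0.021,-0.05,0,0,0,-6,0,0.035,-0.083,0,0,0,-9,0,0.049,-0.116,0,0,0,-12,0,0.063,-0.149,0,0,0,-16,0,0.077,-0.182,0,0,0,-19,0,0.087,-0.206,0,0,0,-22,0,0.0908,-0.2162,0,0,0,-22,0]'|tail -3 && python3 -m inch '[0,0,0,0,0,0,0,0,0,0,0,0,0,0,0,0,0,0,0,0,0,0,0,0,0,0,0,0]'
cat > look.py <<'E'
from h import *
import pickle,sys
cs=[cam(n) for n in('scene','side','wrist')];pickle.dump(cs,open(sys.argv[1]+'.pkl','wb'))
c=cs[2];s=c['s'];T=s['tcp_pos'];R=s['tool_rot'];P=cloud(c);Q=(P-T)@R;print(T)
h=cv2.cvtColor(c['img'],cv2.COLOR_RGB2HSV);H,S,V=h[...,0],h[...,1],h[...,2];ok=c['z_map']>0
y=ok&(H>20)&(H<33)&(S>110)&(abs(P[...,2]-49)<6)&(abs(Q[...,0])<40)&(abs(Q[...,1])<40);q=Q[y];print('ring',len(q),(cv2.minEnclosingCircle(q[:,:2].astype(np.float32))),q.mean(0).round(1))
n=ok&(np.hypot(Q[...,0],Q[...,1])<14)&(Q[...,2]>20)&(P[...,2]>54)
q=Q[n];print('pin pts',len(q))
for z in range(20,70,5):
    k=q[abs(q[:,2]-z)<2.5]
    if len(k):print(z,len(k),k.mean(0).round(1),k[:,:2].min(0).round(1),k[:,:2].max(0).round(1))
v,u=np.nonzero(y|n)
if len(v):print('px',u.min(),u.max(),v.min(),v.max())
tiles=[cv2.resize(c['img'][110:260,160:360],(400,300),interpolation=2),cv2.resize(cs[0]['img'][120:195,160:260],(400,300),interpolation=2),cv2.resize(cs[1]['img'][230:320,180:300],(400,300),interpolation=2)]
cv2.imwrite('pics/%s.png'%sys.argv[1],np.vstack([np.hstack(tiles[:2]),np.hstack([tiles[2],tiles[2]*0])])[...,::-1])
E
python3 look.py c7
```

```text
time_s: 15.45
tcp_pos: [618.8, 34.7, 174.8]
tool_rot: [[0.548, 0.836, 0.012], [0.836, -0.548, -0.0], [0.007, 0.01, -1.0]]
force: [0.1, -0.1, -0.7]
finger_gap: 0.138
grasp_force: 30.0
force: [0.2, 0.2, -0.9]
finger_gap: 0.138
grasp_force: 30.0
time_s: 16.45
tcp_pos: [485.1, 227.1, 168.9]
tool_rot: [[0.199, 0.98, 0.001], [0.98, -0.199, -0.001], [-0.001, 0.001, -1.0]]
force: [0.2, -0.4, -0.3]
finger_gap: 0.139
grasp_force: 30.0
[484.58356845 227.87025861 168.87301649]
ring 172 ((1.6913479566574097, -2.580240249633789), 10.4603853225708) [  2.2  -2.7 119.2]
pin pts 86
30 10 [ 2.6  0.7 30.5] [ 2.1 -1. ] [3.2 1.8]
35 15 [ 2.   0.7 34.8] [ 1.  -1.7] [2.7 2.6]
40 16 [ 2.3  0.1 39.6] [ 0.9 -1.8] [3.  2.6]
45 16 [ 2.1  0.6 45.4] [ 0.4 -1.8] [3.  2.7]
50 11 [ 2.5  1.  50.6] [ 1.4 -1.1] [2.9 2.7]
55 10 [ 2.5  0.5 55.2] [ 1.6 -1.2] [2.8 2.7]
60 8 [ 2.2  1.2 59.2] [ 1.4 -1.2] [2.8 2.8]
px 238 258 168 208
```

View pics/c7.png

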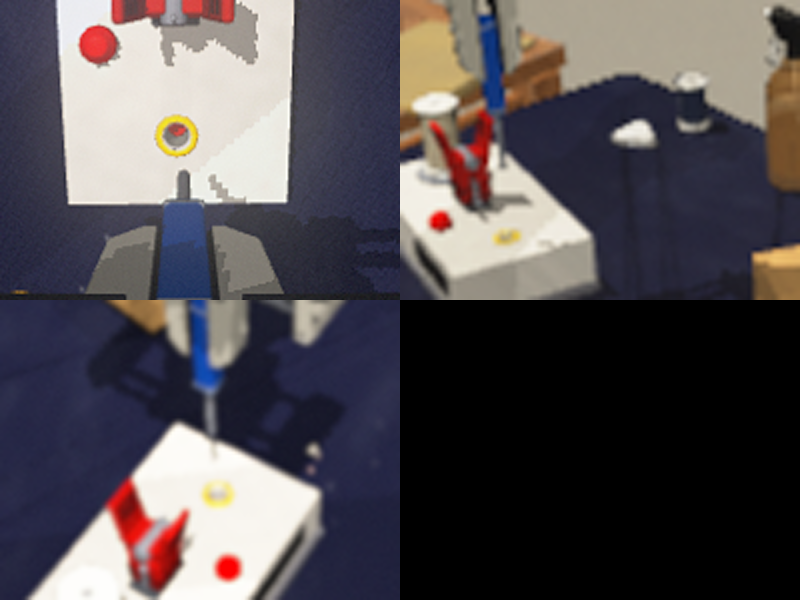

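The wrist view shows the pin tip at (183,175) and the ring at (176,136). In the tool frame the ring is at (1.7,-2.6) and the pin axis at about (0,0.5). I'll correct by that, go down to 10 mm above the ring and measure again.

```bash
python3 -m inch '[0.0017,-0.0031,0.008,0,0,0,0,0.0017,-0.0031,0.018,0,0,0,0,0.0017,-0.0031,0.028,0,0,0,0,0.0017,-0.0031,0.038,0,0,0,0,0.0017,-0.0031,0.045,0,0,0,0,0.0017,-0.0031,0.045,0,0,0,0,0.0017,-0.0031,0.045,0,0,0,0,0.0017,-0.0031,0.045,0,0,0,0]'&& python3 -m inch '[0,0,0,0,0,0,0,0,0,0,0,0,0,0,0,0,0,0,0,0,0]'|head -2;python3 look.py c8; python3 - <<'E'
from h import *
import pickle
cs=pickle.load(open('c8.pkl','rb'))
for c in cs[:2]:
    s=c['s'];T=s['tcp_pos'];P=cloud(c);h=cv2.cvtColor(c['img'],cv2.COLOR_RGB2HSV);H,S=h[...,0],h[...,1]
    y=(c['z_map']>0)&(H>20)&(H<33)&(S>90)&(abs(P[...,2]-49)<6)&(abs(P[...,0]-482)<30)&(abs(P[...,1]-230)<30)
    n=(c['z_map']>0)&(P[...,2]>62)&(P[...,2]<98)&(np.hypot(P[...,0]-482,P[...,1]-230)<20)
    print('ring',y.sum(),P[y].mean(0).round(1),'pin',n.sum(),P[n].mean(0).round(1) if n.any() else '')
E
```

```text
time_s: 17.27
tcp_pos: [481.0, 232.1, 124.1]
tool_rot: [[0.194, 0.981, 0.0], [0.981, -0.194, 0.0], [0.0, 0.0, -1.0]]
force: [-0.1, -0.5, -0.0]
finger_gap: 0.142
grasp_force: 30.0
time_s: 17.52
tcp_pos: [481.0, 232.1, 124.4]
[480.85998795 232.0925088  124.27820118]
ring 207 ((-1.844495415687561, 1.921701192855835), 10.668512344360352) [-0.   2.1 74.6]
pin pts 89
30 11 [ 2.5  0.6 30.5] [ 2. -1.] [3.  2.5]
35 14 [ 2.2  0.6 34.7] [ 0.9 -1.7] [3.1 2.6]
40 17 [ 2.2  0.5 39.8] [ 0.6 -1.8] [3.2 2.6]
45 14 [ 2.1  0.4 45. ] [ 0.4 -1.8] [3.  2.7]
50 14 [ 2.2  0.5 49.9] [ 0.2 -1.9] [3.2 2.7]
55 11 [ 2.5  0.8 54.9] [ 1.8 -1.2] [3.1 2.7]
60 8 [ 2.2  0.9 59.4] [ 1.4 -1.2] [3.1 2.8]
px 241 265 183 208
ring 15 [479.  227.4  49.8] pin 17 [478.5 231.6  80.5]
ring 27 [479.4 233.9  47.7] pin 20 [478.9 235.5  82.1]
```

The arm had not settled before. It has now, and the ring is at tool (-1.8,+1.9) against the pin axis at (0,0.5). I'll correct and re-check.

```bash
python3 -m inch '[-0.0019,0.0014,0,0,0,0,0,-0.0019,0.0014,0,0,0,0,0,-0.0019,0.0014,0,0,0,0,0,-0.0019,0.0014,0,0,0,0,0,-0.0019,0.0014,0,0,0,0,0,-0.0019,0.0014,0,0,0,0,0,-0.0019,0.0014,0,0,0,0,0,-0.0019,0.0014,0,0,0,0,0]'|head -2;python3 look.py c9
```

```text
time_s: 18.33
tcp_pos: [481.7, 229.9, 124.0]
[481.68317091 229.89418958 123.95681729]
ring 207 ((0.28813841938972473, 0.5927502512931824), 10.473675727844238) [ 1.9  0.6 74.2]
pin pts 88
30 12 [ 2.5  0.6 30.7] [ 1.6 -1. ] [3.  2.6]
35 13 [ 2.1  0.6 35.1] [ 0.9 -1.7] [2.9 2.6]
40 16 [ 2.2  0.2 39.6] [ 0.8 -1.8] [2.9 2.6]
45 15 [ 2.1  0.6 45. ] [ 0.7 -1.8] [2.8 2.7]
50 12 [ 2.3  0.4 49.8] [ 0.5 -1.9] [2.9 2.7]
55 11 [ 2.3  0.8 54.7] [ 1.4 -1.1] [2.9 2.7]
60 9 [ 2.2  1.1 59.1] [ 1.4 -1.2] [2.8 2.8]
px 239 263 181 208
```

View pics/c9.png

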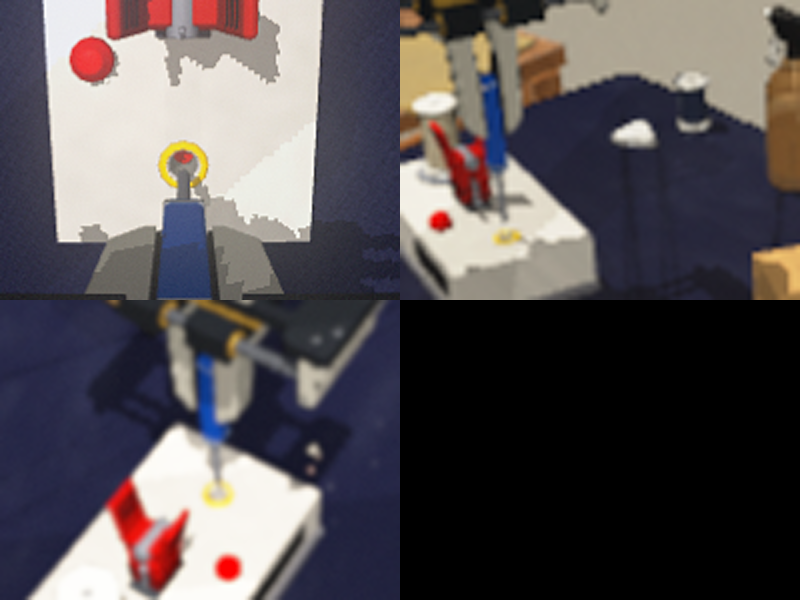

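Aligned to within 0.5 mm: the pin tip at (183,175) stands over the ring centre at (183,165). I'll insert down to just above the button.

```bash
python3 -m inch '[0,0,0.005,0,0,0,0,0,0,0.010,0,0,0,0,0,0,0.015,0,0,0,0,0,0,0.020,0,0,0,0,0,0,0.025,0,0,0,0,0,0,0.028,0,0,0,0,0,0,0.028,0,0,0,0,0,0,0.028,0,0,0,0]';python3 -m inch '[0,0,0.001,0,0,0,0,0,0,0.002,0,0,0,0,0,0,0.003,0,0,0,0,0,0,0.004,0,0,0,0,0,0,0.005,0,0,0,0,0,0,0.005,0,0,0,0,0,0,0.005,0,0,0,0]'
```

```text
time_s: 19.15
tcp_pos: [481.6, 229.8, 95.7]
tool_rot: [[0.194, 0.981, -0.0], [0.981, -0.194, -0.0], [-0.0, -0.0, -1.0]]
force: [0.2, 0.3, 0.9]
finger_gap: 0.142
grasp_force: 30.0
time_s: 19.73
tcp_pos: [482.0, 230.0, 91.2]
tool_rot: [[0.194, 0.981, 0.001], [0.981, -0.194, 0.0], [0.0, 0.0, -1.0]]
force: [0.2, -0.2, 1.6]
finger_gap: 0.139
grasp_force: 30.0
```

```bash
for i in 1 2 3; do python3 -m inch '[0,0,0.0005,0,0,0,0,0,0,0.001,0,0,0,0,0,0,0.0015,0,0,0,0,0,0,0.0015,0,0,0,0,0,0,0.0015,0,0,0,0]'|grep -E 'tcp|force';done
```

```text
tcp_pos: [481.9, 230.0, 89.6]
force: [0.7, -0.1, 2.8]
grasp_force: 30.0
tcp_pos: [481.9, 229.9, 88.0]
force: [0.9, 0.4, 3.6]
grasp_force: 30.0
tcp_pos: [482.0, 230.0, 87.6]
force: [-0.6, -0.5, 10.6]
grasp_force: 30.0
```

The force rose from 1.6 to 3.6 N and then jumped to 10.6 N at TCP 87.6 mm, so the button is on its stop. I'll hold, check the clamp, and hand in.

```bash
python3 -m inch '[0,0,0,0,0,0,0,0,0,0,0,0,0,0,0,0,0,0,0,0,0,0,0,0,0,0,0,0,0,0,0,0,0,0,0,0,0,0,0,0,0,0,0,0,0,0,0,0,0]'|grep -E 'time|tcp|force|gap'
python3 - <<'E'
from h import *
c=cam('wrist');P=cloud(c);h=cv2.cvtColor(c['img'],cv2.COLOR_RGB2HSV);H,S=h[...,0],h[...,1]
t=((H<6)|(H>174))&(S>150)&(c['z_map']>0)&(P[...,2]>105)&(P[...,2]<135);n,l,st,_=cv2.connectedComponentsWithStats(t.astype(np.uint8))
for i in range(1,n):
  if st[i,4]>20:print(P[l==i].mean(0).round(1),np.percentile(P[l==i][:,2],98).round(1))
print([sense()[k] for k in('force','time_s')])
E
```

```text
time_s: 21.57
tcp_pos: [482.0, 230.0, 87.6]
force: [-1.4, -0.5, 10.2]
finger_gap: 0.139
grasp_force: 30.0
[476.4 303.1 118.7] 120.1
[514.4 295.8 118.2] 120.1
[510.8 295.3 110.5] 111.4
[array([-0.42993049, -0.72676954,  9.8773286 ]), 21.6167]
```

The force holds steady at 10 N and the clamp tails have not moved, so I'm handing in.

```bash
python3 -c "from bench import sign_off; print(sign_off())"
```

```text
the job is handed in; nothing more can be done
None
```

I handed the job in at about 21.6 s with the red clamp shut and upright on the red winder's tab and the gripper-held stylus pressing the reset button with about 10 N. The button's travel can't be seen directly, so "fully down" is judged from the force jump at the stop; no verdict came back.

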